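# Tip the low caps from their scoop through the sprung flap of the return hopper

### The job

Empty the scoop with the three low, ribbed screw caps into the grey return hopper: push the hopper's sprung flap open with the lip of the scoop and tip the scoop so that all three caps slide in. Then stand the empty scoop upright on the plywood board again and let it go, with the flap shut; leave the other scoop with the tall caps where it is.

Things in the scene. Friction and masses are not known exactly. Their poses are not given: they have to be found in the camera images.
- cap_scoop: Scoop to empty, with the three low caps. Open steel scoop: floor 125 x 66 mm, 3 mm thick; side and back walls 26 mm high, front open; a wooden handle bar 14 mm wide, 20 mm tall and 70 mm long runs lengthwise above its middle, 56 to 76 mm high, carried at the back only. Origin: on the underside; +x to the closed back (x = 57 mm), the front lip at x = -70 mm; z up. 0.25 kg, loose
- cap_scoop_handle (a point): point to grip on that scoop's handle: middle of the bar's thickness, 66 mm above the scoop's underside and 12 mm behind its origin; the fingers go on either side of the bar, closing along the scoop's y (14 mm). The caps below reach only 17 mm above the underside
- cap_scoop_lip (a point): middle of that scoop's front lip, lower edge (scoop frame x = -70 mm, z = 0)
- return_hopper: grey sheet-steel cap return hopper fixed on the table left of the carton: box 170 x 116 mm, 150 mm high, 3 mm walls, clear front window. Origin: centre of its underside, z up; its -x front faces roughly towards the robot. The top is fixed sheet from x = -85 to -9 mm; from there to x = +78 mm (the half away from the robot) it is a sprung flap, the only way in.
- hopper_sill (a point): middle of the flap's hinge line, at the far edge of the hopper's top (hopper frame x = +78, y = 0, z = 150 mm); a 7 mm wide rim at the same height lies behind it. Hinge line along the hopper's y. With a scoop's floor over the sill and its lip 40 to 60 mm past it, the flap takes nearly the scoop's slope and caps slide down over it
- return_flap (a joint): flap of the hopper, thin sheet, 84 mm from hinge to free edge, 104 mm wide; 0 = shut, level, its top flush with the hopper's top; grows in rad (to 1.2) as its free edge swings down into the hopper. A spring shuts it: about 0.08 N m to start, 0.14 N m at 0.75 rad (about 3 N pushed 50 mm from the hinge); the caps' weight does not open it
- low_cap_0: low black screw cap in the scoop to empty, ribbed, 26 mm across and 14 mm high, 15 g; origin: centre of its flat underside. Slippery: it slides once the floor slopes by more than 12 to 18 degrees, and also if the scoop is jerked
- low_cap_1: low black screw cap in the scoop to empty, ribbed, 26 mm across and 14 mm high, 15 g; origin: centre of its flat underside. Slippery: it slides once the floor slopes by more than 12 to 18 degrees, and also if the scoop is jerked
- low_cap_2: low black screw cap in the scoop to empty, ribbed, 26 mm across and 14 mm high, 15 g; origin: centre of its flat underside. Slippery: it slides once the floor slopes by more than 12 to 18 degrees, and also if the scoop is jerked
- other_scoop: second scoop of the same make, holding two tall smooth black caps (18 mm across, 32 mm high, standing); must stay where it is
- lay_board: plywood board 400 x 320 mm, 12 mm thick, laid over the open bottle carton, fixed, where both scoops stand; origin: centre of its underside, so its top is 12 mm above (z = 0.110 m)

How it is judged:
By the outcome, as a careful person would: the job done as asked, in the order asked, and still so for the second after the job is handed in, with the robot touching nothing.
It also fails if it takes over 51 s, if anything falls off the work surface, if the arm or the gripper's body presses on something with over 40 N, if the wrist force passes 120 N, or if a joint passes its speed limit or range.

### The arm

A 6-joint arm with a two-finger parallel gripper is mounted at the origin on a cart in front of the work surface, level with it; the furniture and walls round the work are solid. World frame = base frame: x ahead of the robot, y to its left, z up, the work surface at z = 0. Lengths are in m, angles in degrees, forces in N, time in s.
With the tool pointing down it reaches from about 0.35 to 0.875 m from the base axis. Payload 4.2 kg.
Tool frame: the origin (TCP) lies midway between the tips of the shut fingers; the grasp point (between the pads) lies 19 mm behind it; y points along the fingers, z is the direction in which the jaws open and shut, and the axes are right-handed (so a half turn about y gives the same grasp; the last joint's range is limited). The gripper opens to 87 mm and grips with 3 to 60 N. Pads are 19 mm wide; open, the fingers measure 117 mm over their backs; the gripper's body (75 mm by 190 mm) begins 51 mm behind the grasp point.
Start: joints at [78.53, 22.042, 0.453, 0, -68.411, -14.817], TCP at [0.277, 0.56, 0.223] pointing down, gripper open.
Joint ranges: [-179.83, 179.83], [-69.29, 118.12], [-61.27, 80.66], [-181.25, 117.63], [-171.15, -9.14], [-177.46, 177.46]. Speed limits (degrees/s): [159.86, 159.86, 180, 180, 180, 180].

### API

Orientations are given as [roll, pitch, yaw] about the fixed x, y, z axes, in that order (R = Rz(yaw) Ry(pitch) Rx(roll)).
In Python, from workcell import env gives the robot as it stands. The module is installed in compiled form; this text tells all that it offers. Calls block until the motion is done:
- env.goto(position, orientation): joint-space move of the TCP to a pose.
- env.move_straight(position, rotation=None, rate=0.15, force_limit=None): straight line of the TCP; rotation=None keeps the orientation; rate is the mean speed in m/s. With force_limit (N) it stops when the force on the tool has changed by that much, and returns True; else False.
- env.set_joints(angles): joint-space move.
- env.gripper_to(opening, grasp_force=None): opening from 0.0 (shut) to 1.0 (fully open); grasp_force is the grip in N (None keeps the last); returns when the fingers have stopped.
- env.dwell(seconds).
- env.inverse_kinematics(position, orientation): joint angles nearest the present ones, or None.
- env.read_state(): the state.
- env.grab_frame(name): name is "scene" or "side" or "wrist"; returns a dict with "image" (480x640x3 uint8, blue, green, red), "fx", "fy", "cx", "cy" (pixels), "position" and "orientation" of the camera in the world. Camera axes: x right, y up, looking along -z (the intrinsics and any distortion apply to the point x, -y, -z); pixel columns grow to the right and rows downward; lengths in m; the calibration is good to about 2 mm. A picture is of the moment at which its call begins. There is no depth.
A pose or a line that the arm cannot do raises env.Unreachable and nothing moves.
- env.close_job(): hands the job in, once; it reports no verdict.
Trained networks look in a picture, given as the dict that the camera call returned (one of the last four; its "shot" number tells which), for a name from the list of things; names that differ only in an ending like _2 or _b are one class to them, and where a whole thing is asked for, a point or a joint stands for the part that bears it (a point fixed in the world has none). Each returns a list of dicts, best first, with "score" (0 to 1); they miss things now and then, are a little off and sometimes report something else, mostly with a low value. They report only what shows in the picture. A call takes as long as a camera call.
- env.search_frame(picture, thing): "xyz" ([x, y, z] in m, in world coordinates, good to about 4 mm: the middle of the surface that is visible of it).
- env.trace(picture, thing): "mask" (480x640 bool, what is visible of it).
The state is a dict: "clock": time; "joint_positions": joint angles; "qvel": joint speeds; "joint_torque": joint torques, N m; "position": TCP position; "tool_rot": TCP orientation; "force": force on the tool from outside, world axes, zero at the start; "wrist_torque": the same for the moment, N m; "opening": opening from 0.0 (shut) to 1.0 (fully open).
Only numpy, scipy, OpenCV 4.12 (cv2) and the standard library are available. Lean on these libraries where they do the work, as an engineer would, in place of code of your own. Each camera call takes 0.05 s, during which the arm holds its last target.

## Working session

There is one attempt and no reset: what is moved stays moved. The work goes in short steps, each a Python script; the robot and the scene stay as the last script left them, time stands still between calls to the robot, and variables do not carry over. Pictures are saved under pics/ and viewed, and the job is handed in when it is done.

```bash
mkdir -p pics; ls
python3 - <<'E'
from workcell import env
import cv2
s=env.read_state(); print(s['clock'],s['position'],s['tool_rot'],s['opening'],s['force'])
for n in ['scene','side','wrist']:
    f=env.grab_frame(n); cv2.imwrite(f'pics/{n}0.png',f['image']); print(n,f['fx'],f['fy'],f['cx'],f['cy'],f['position'],f['orientation'],[k for k in f])
    for t in ['cap_scoop','cap_scoop_handle','cap_scoop_lip','return_hopper','hopper_sill','return_flap','low_cap_0','other_scoop','lay_board']:
        try: print(t,[(d['score'],d['xyz']) for d in env.search_frame(f,t)][:4])
        except Exception as e: print(t,repr(e))
print(env.read_state()['clock'])
E
```

```text
pics
0.0 [0.2765148  0.55983767 0.22145321] [-8.98746634e+01  7.57505431e-03  1.53704735e+02] 1.0004612333027167 [-0.13312658 -0.48790502  0.43931001]
scene 575.8835350452598 575.8835350452598 316.80861371468666 231.4434154575172 [ 0.03212765 -0.41229766  0.72638858] [ 52.96270953  -1.18339501 -36.0311464 ] ['image', 'fx', 'fy', 'cx', 'cy', 'position', 'orientation', 'shot']
cap_scoop [(0.83, [0.4685, 0.1002, 0.1169])]
cap_scoop_handle [(0.63, [0.4702, 0.1012, 0.1213])]
cap_scoop_lip [(0.94, [0.4674, 0.1027, 0.1214]), (0.47, [0.4131, -0.0171, 0.1146])]
return_hopper [(0.89, [0.4839, 0.2997, 0.1276]), (0.72, [0.4696, 0.0857, 0.1253])]
hopper_sill [(0.72, [0.4859, 0.2974, 0.1263])]
return_flap [(0.95, [0.5462, 0.3543, 0.1477])]
low_cap_0 [(0.6, [0.4634, 0.1106, 0.1262]), (0.58, [0.4692, 0.0874, 0.125]), (0.46, [0.4989, 0.0976, 0.1252])]
other_scoop [(0.8, [0.4812, -0.056, 0.1134])]
lay_board []
side 446.0464661826711 446.0464661826711 327.7554627488632 238.27757572379411 [ 0.2681629  -0.48201794  0.66585398] [ 52.4311431   -0.81199617 -17.99381203] ['image', 'fx', 'fy', 'cx', 'cy', 'po
[... 238 characters left out ...]
4968, 0.3003, 0.1294])]
hopper_sill [(0.91, [0.5016, 0.2932, 0.1291])]
return_flap [(0.87, [0.5475, 0.3516, 0.1487])]
low_cap_0 [(0.58, [0.4728, 0.1101, 0.1225]), (0.45, [0.4675, 0.0868, 0.1278]), (0.42, [0.5037, 0.1049, 0.1283])]
other_scoop [(0.77, [0.4821, -0.0615, 0.1123])]
lay_board [(0.56, [0.4222, -0.0378, 0.11])]
wrist 376.63692088525045 376.63692088525045 327.44688307544504 234.54086203617516 [0.35108971 0.52308228 0.38436941] [-1.75422834e+01  4.91408160e-02 -1.16356502e+02] ['image', 'fx', 'fy', 'cx', 'cy', 'position', 'orientation', 'shot']
cap_scoop []
cap_scoop_handle []
cap_scoop_lip []
return_hopper []
hopper_sill []
return_flap []
low_cap_0 []
other_scoop []
lay_board []
1.5
```

View pics/scene0.png

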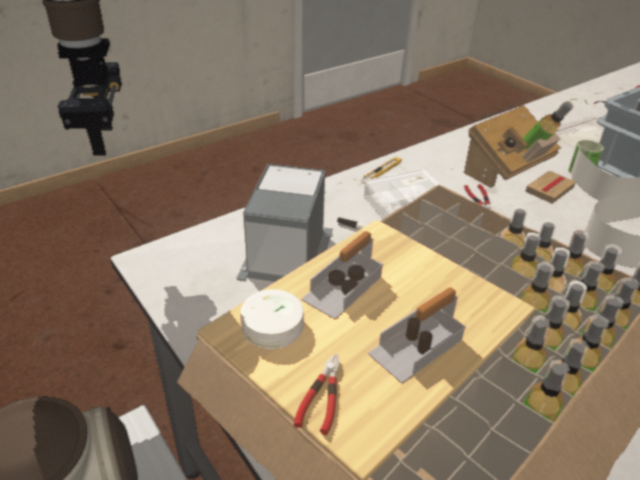

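View pics/side0.png

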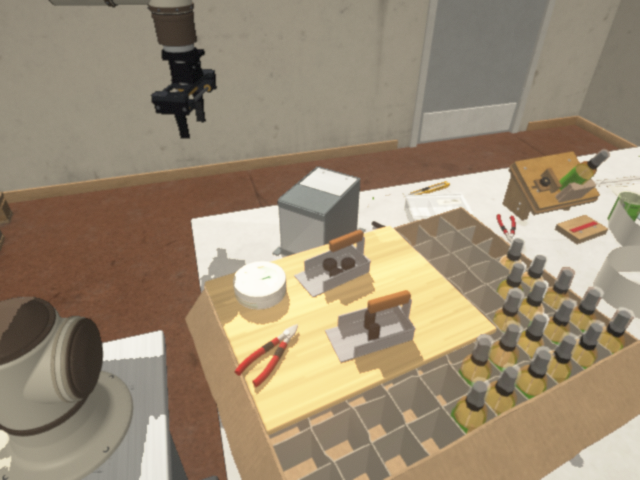

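View pics/wrist0.png

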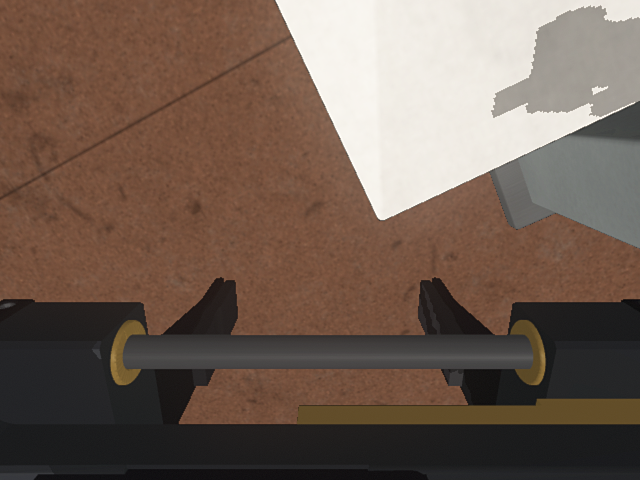

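Run:
```python
import cv2
for n,bs in dict(scene=[(235,155,105,130),(295,225,100,100)],side=[(270,160,105,130),(285,225,100,80)]).items():
    im=cv2.imread(f'pics/{n}0.png')
    for i,(x,y,w,h) in enumerate(bs):
        k=600//h if h>=w else min(600//h,800//w); k=min(k,600//h,800//w)
        c=cv2.resize(im[y:y+h,x:x+w],None,fx=k,fy=k,interpolation=cv2.INTER_CUBIC)
        for g in range(0,w,10): cv2.putText(c,str(x+g),(g*k,10),0,.35,(0,0,255),1); cv2.line(c,(g*k,0),(g*k,600),(0,0,255),1) if g%20==0 else 0
        for g in range(0,h,20): cv2.putText(c,str(y+g),(0,g*k+10),0,.35,(255,0,0),1); cv2.line(c,(0,g*k),(800,g*k),(255,0,0),1)
        cv2.imwrite(f'pics/{n}_c{i}.png',c); print(n,i,k,c.shape)
```

```text
scene 0 4 (520, 420, 3)
scene 1 6 (600, 600, 3)
side 0 4 (520, 420, 3)
side 1 7 (560, 700, 3)
```

View pics/scene_c0.png

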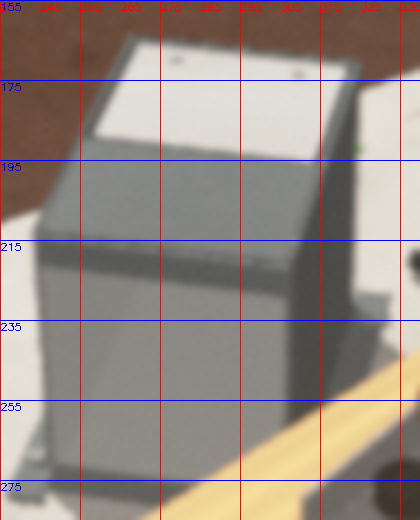

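View pics/scene_c1.png

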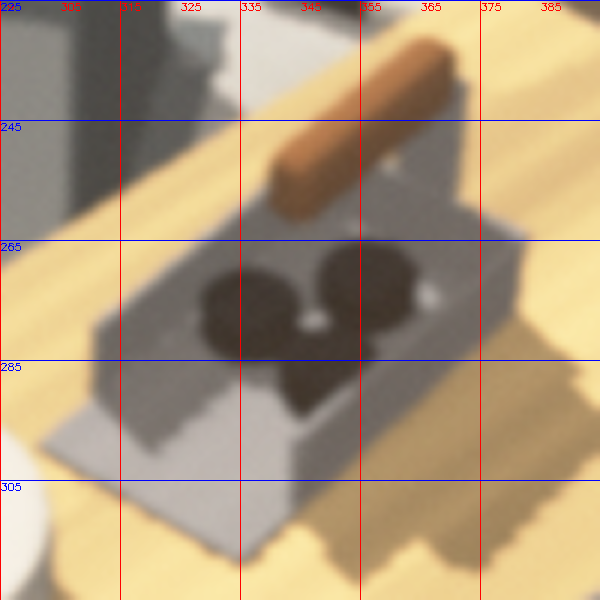

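View pics/side_c0.png

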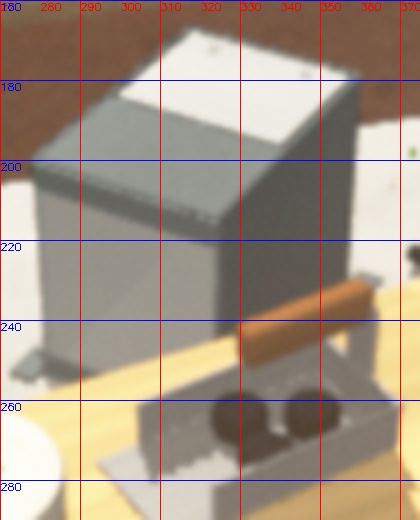

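View pics/side_c1.png

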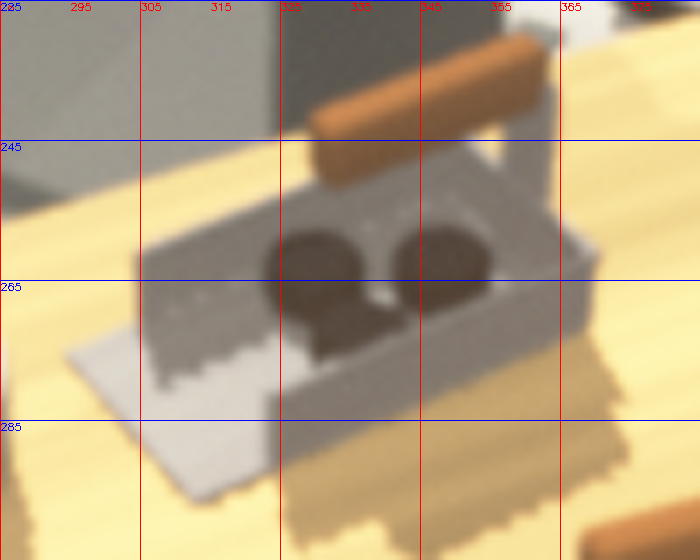

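```bash
cat > fit.py <<'E'
import numpy as np
from scipy.optimize import least_squares
from scipy.spatial.transform import Rotation as R
cams=dict(scene=(575.88,316.81,231.44,[0.03212765,-0.41229766,0.72638858],[52.96270953,-1.18339501,-36.0311464]),
side=(446.05,327.76,238.28,[0.2681629,-0.48201794,0.66585398],[52.4311431,-0.81199617,-17.99381203]))
def proj(c,P):
    f,cx,cy,p,o=cams[c]
    q=(np.atleast_2d(P)-p)@R.from_euler('xyz',o,degrees=True).as_matrix()
    return np.c_[cx+f*q[:,0]/-q[:,2], cy-f*q[:,1]/-q[:,2]]
H=dict(scene=[((-85,58,150),(243.9,213)),((85,58,150),(267,164.2)),((85,-58,150),(325,171.3)),((-85,-58,150),(307,222.3)),((-7,52,150),(258.75,189.25)),((-7,-52,150),(313.75,195.75))],
side=[((-85,58,150),(277.5,201.2)),((85,58,150),(317.5,167)),((85,-58,150),(360,178.75)),((-85,-58,150),(324.5,215.5)),((-7,52,150),(299.5,184)),((-7,-52,150),(340,196))])
S=dict(scene=[((-70,33,0),(301.3,299.3)),((-70,-33,0),(335.5,319)),((57,-33,26),(382.8,264.5)),((-23,7,76),(340.3,250.8)),((-23,-7,56),(344.7,261.7)),((47,-7,76),(371.2,233.7))],
side=[((-70,33,0),(294.3,275.3)),((-70,-33,0),(313.3,296.7)),((57,-33,26),(370.4,260.7)),((-23,7,76),(329.3,241.9)),((-23,-7,56),(332.9,251.9)),((47,-7,76),(363.3,231.4))])
def fit(M,z,x0,only=None):
    def res(p,full=False):
        out=[]
        Rm=R.from_euler('z',p[2]).as_matrix()
        for c in M:
            if only and c!=only: continue
            P=np.array([m[0] for m in M[c]])/1000.@Rm.T+[p[0],p[1],z]
            out.append(proj(c,P)-np.array([m[1] for m in M[c]]))
        return np.vstack(out) if full else np.vstack(out).ravel()
    r=least_squares(res,x0); return r.x,res(r.x,True)
if __name__=='__main__':
  for nm,M,z,x0 in [('hopper',H,0,[.52,.33,0]),('scoop',S,.11,[.48,.1,0])]:
    for o in [None,'scene','side']:
        p,r=fit(M,z,x0,o); print(nm,o,p[:2].round(4),np.degrees(p[2]).round(2)); 
        if o is None: print(r.round(1).tolist())
E
python3 fit.py
```

```text
hopper None [0.5201 0.3298] 43.33
[[-0.3, -0.3], [1.3, -0.3], [1.6, -0.7], [2.5, -1.2], [0.2, -0.1], [0.8, 0.2], [-1.5, -1.4], [-1.7, -0.5], [-0.4, -0.0], [-0.9, -0.3], [-1.8, 0.2], [-1.3, 0.6]]
hopper scene [0.5179 0.3298] 43.31
hopper side [0.5224 0.3281] 43.37
scoop None [0.4835 0.1025] 14.97
[[2.4, -2.2], [2.2, -2.0], [3.8, -2.8], [-2.6, 0.3], [-0.2, 3.6], [0.9, -0.4], [0.8, -0.9], [0.5, -0.7], [2.2, -1.0], [-4.8, -0.8], [-4.2, 2.3], [-1.8, 1.1]]
scoop scene [0.4814 0.1024] 14.97
scoop side [0.4856 0.1019] 15.02
```

Run:
```python
from fit import *
S2={c:S[c][:3] for c in S}
for o in [None,'scene','side']:
    p,r=fit(S2,.11,[.48,.1,0],o); print(o,p[:2].round(4),np.degrees(p[2]).round(2)); print(r.round(1).tolist())
for hx in [-23,-18,-13,-8]:
    M={c:S[c][:3]+[((hx,7,76),S[c][3][1]),((hx,-7,56),S[c][4][1]),((hx+70,-7,76),S[c][5][1])] for c in S}
    p,r=fit(M,.11,[.48,.1,0]); print(hx,p[:2].round(4),np.degrees(p[2]).round(2),(r**2).sum()); print(r.round(1).tolist())
```

```text
None [0.4787 0.1016] 15.62
[[0.4, -0.2], [0.6, -0.2], [1.7, -1.7], [-1.6, 0.3], [-1.6, 0.4], [-0.1, -0.4]]
scene [0.4768 0.1013] 15.62
[[-0.5, 0.4], [-0.3, 0.5], [0.9, -1.1]]
side [0.4807 0.1015] 15.67
[[-0.5, 0.1], [-0.4, 0.3], [1.0, -0.6]]
-23 [0.4835 0.1025] 14.97 121.26911988556196
[[2.4, -2.2], [2.2, -2.0], [3.8, -2.8], [-2.6, 0.3], [-0.2, 3.6], [0.9, -0.4], [0.8, -0.9], [0.5, -0.7], [2.2, -1.0], [-4.8, -0.8], [-4.2, 2.3], [-1.8, 1.1]]
-18 [0.4811 0.1021] 15.37 64.14558709240443
[[1.4, -1.1], [1.4, -1.0], [2.7, -2.3], [-1.7, -0.5], [0.8, 2.7], [1.5, -1.3], [-0.4, -0.2], [-0.5, -0.1], [1.1, -0.7], [-3.6, -1.3], [-3.0, 1.8], [-0.8, 0.4]]
-13 [0.4787 0.1016] 15.84 44.328950772546264
[[0.5, -0.1], [0.8, -0.1], [1.6, -1.8], [-0.7, -1.3], [1.8, 1.8], [2.1, -2.3], [-1.6, 0.4], [-1.4, 0.5], [-0.1, -0.5], [-2.4, -1.8], [-1.8, 1.2], [0.1, -0.2]]
-8 [0.4763 0.1012] 16.38 61.13284044089317
[[-0.4, 1.0], [0.2, 0.8], [0.5, -1.3], [0.2, -2.2], [2.7, 0.9], [2.6, -3.3], [-2.7, 1.1], [-2.3, 1.1], [-1.2, -0.4], [-1.3, -2.3], [-0.6, 0.7], [1.0, -0.9]]
```

```bash
cat > h.py <<'E'
from workcell import env
import numpy as np, cv2
from scipy.spatial.transform import Rotation as R
SC=np.array([.4787,.1016,.110]); SY=15.7
HP=np.array([.5201,.3298,0]); HY=43.3
SILL=HP+R.from_euler('z',HY,degrees=True).apply([.078,0,.150])
G=np.array([.012,0,.047])  # TCP in scoop frame
def tool(o,yaw,th):
    "scoop origin o, yaw, lip-down tilt th (deg) -> TCP pos, rpy"
    r=R.from_euler('z',yaw,degrees=True)*R.from_euler('y',-th,degrees=True)
    return o+r.apply(G),(r*R.from_euler('x',-90,degrees=True)).as_euler('xyz',degrees=True)
def tip(th,d=.05,c=.005):
    r=R.from_euler('z',HY,degrees=True)*R.from_euler('y',-th,degrees=True)
    return tool(SILL-r.apply([-.07+d,0,-c]),HY,th)
def snap(n,tag):
    f=env.grab_frame(n); cv2.imwrite(f'pics/{tag}.png',f['image']); return f
def st():
    s=env.read_state(); print('t',round(s['clock'],2),'p',s['position'].round(4),'F',s['force'].round(1),'T',s['wrist_torque'].round(2),'op',round(s['opening'],3))
    return s
E
python3 - <<'E'
from h import *
print(SILL)
for p,o in [tool(SC+[0,0,.12],SY,0),tool(SC,SY,0),tool(SC+[0,0,.14],SY,-5)]+[tip(t,c=c) for t,c in [(-5,.1),(0,.02),(10,.005),(25,.005),(42,.005),(50,.005)]]:
    q=env.inverse_kinematics(p,o); print(p.round(3),o.round(1),None if q is None else np.round(q,1))
st()
E
```

```text
[0.57686628 0.38329383 0.15      ]
[0.49  0.105 0.277] [-90.    0.   15.7] [  30.7    7.8  -11.2   -0.   -71.1 -105. ]
[0.49  0.105 0.157] [-90.    0.   15.7] [  30.7   13.6  -22.1   -0.   -54.3 -105. ]
[0.494 0.106 0.296] [-90.    5.   15.7] [  29.8   10.4   -5.    -1.2  -79.5 -103.8]
[0.609 0.414 0.294] [-90.    5.   43.3] [ 46.6  35.1  32.   -0.3 -91.9 -93.3]
[0.6   0.405 0.217] [-90.    0.   43.3] [ 46.8  32.1  16.3  -0.  -74.1 -93.5]
[0.593 0.399 0.207] [-90.  -10.   43.3] [ 47.1  26.4   4.2   0.8 -57.8 -94.2]
[0.582 0.388 0.211] [-90.  -25.   43.3] [ 47.7  18.8 -11.8   3.3 -34.5 -96.7]
[0.569 0.376 0.21 ] [-90.  -42.   43.3] None
[0.563 0.37  0.208] [-90.  -50.   43.3] None
t 1.5 p [0.2768 0.5604 0.2226] F [-0.3 -0.5 -1. ] T [0.02 0.02 0.02] op 1.004
```

Run:
```python
from h import *
for d in (.05,.06):
  for t in (28,30,32,34,36,38,40):
    p,o=tip(t,d); q=env.inverse_kinematics(p,o); print(d,t,None if q is None else np.round(q,1))
```

```text
0.05 28 [ 47.8  17.5 -15.2   4.3 -29.4 -97.8]
0.05 30 [ 47.9  16.8 -17.5   5.3 -26.  -98.8]
0.05 32 [  48.    16.1  -19.8    6.5  -22.3 -100. ]
0.05 34 [  48.    15.4  -22.4    8.3  -18.5 -101.8]
0.05 36 [  48.    14.8  -25.3   11.2  -14.2 -104.6]
0.05 38 None
0.05 40 None
0.06 28 [ 47.9  17.  -16.8   4.6 -28.4 -98.1]
0.06 30 [ 48.   16.3 -19.1   5.6 -24.8 -99.1]
0.06 32 [  48.    15.6  -21.5    7.   -21.1 -100.6]
0.06 34 [  48.1   15.   -24.2    9.1  -17.1 -102.6]
0.06 36 [  47.9   14.4  -27.3   12.5  -12.7 -106. ]
0.06 38 None
0.06 40 None
```

```bash
python3 - <<'E'
s=open('h.py').read()
s=s.replace("G=np.array([.012,0,.047])  # TCP in scoop frame","AL=12.\nRT=R.from_euler('y',AL,degrees=True)*R.from_euler('x',-90,degrees=True)\nG=np.array([.012,0,.066])+RT.apply([0,.019,0])")
s=s.replace("(r*R.from_euler('x',-90,degrees=True)).as","(r*RT).as")
open('h.py','w').write(s)
E
python3 - <<'E'
from h import *
for p,o in [tool(SC+[0,0,.10],SY,0),tool(SC,SY,0),tool(SC+[0,0,.14],SY,-5)]+[tip(t,c=c) for t,c in [(-5,.1),(0,.02),(10,.005),(25,.005),(42,.005),(46,.005)]]:
    q=env.inverse_kinematics(p,o); print(p.round(3),o.round(1),None if q is None else np.round(q,1))
E
```

```text
[0.486 0.104 0.257] [-90.   12.   15.7] [  29.    14.7   -5.    -2.8  -81.9 -102.6]
[0.486 0.104 0.157] [-90.   12.   15.7] [  29.    19.5  -13.5   -2.9  -68.8 -101.9]
[0.49  0.105 0.297] [-90.   17.   15.7] [  28.3   16.7    2.7   -3.7  -92.6 -102.2]
[0.607 0.411 0.294] [-90.   17.   43.3] [  46.4   42.8   44.9   -0.9 -109.1  -93.2]
[0.597 0.403 0.217] [-90.   12.   43.3] [ 46.5  38.7  27.5  -0.7 -90.7 -93.1]
[0.59  0.396 0.206] [-90.    2.   43.3] [ 46.8  32.2  14.9  -0.1 -74.7 -93.5]
[0.579 0.386 0.209] [-90.  -13.   43.3] [ 47.3  23.2  -1.3   1.1 -52.5 -94.6]
[0.567 0.374 0.208] [-90.  -30.   43.3] [ 48.1  15.5 -20.    5.7 -24.7 -99.3]
[0.564 0.371 0.207] [-90.  -34.   43.3] [  48.1   14.2  -25.1    9.3  -17.  -102.9]
```

Run:
```python
from h import *
p,o=tool(SC+[0,0,.12],SY,0)
env.goto(p,o); st()
env.gripper_to(0.5)
st()
snap('wrist','w1');snap('scene','s1')
```

```text
t 3.33 p [0.4864 0.1043 0.2773] F [-0.2  0.2  0.1] T [ 0.18 -0.59 -0.04] op 0.997
t 4.32 p [0.4865 0.1038 0.2774] F [-0.7  0.6 -1.1] T [ 0.21 -0.51  0.05] op 0.504
```

View pics/w1.png

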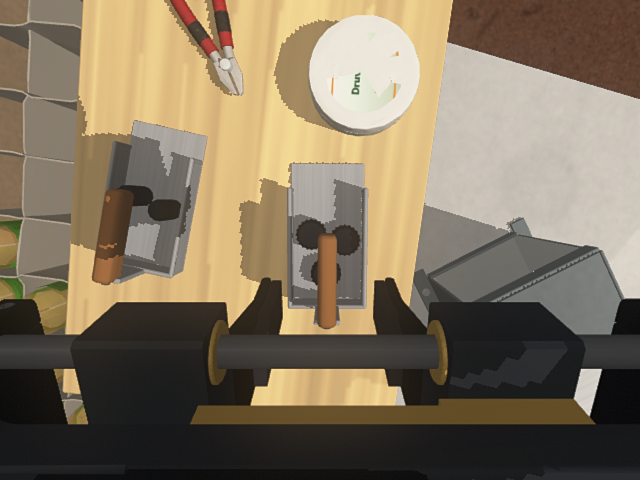

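View pics/s1.png

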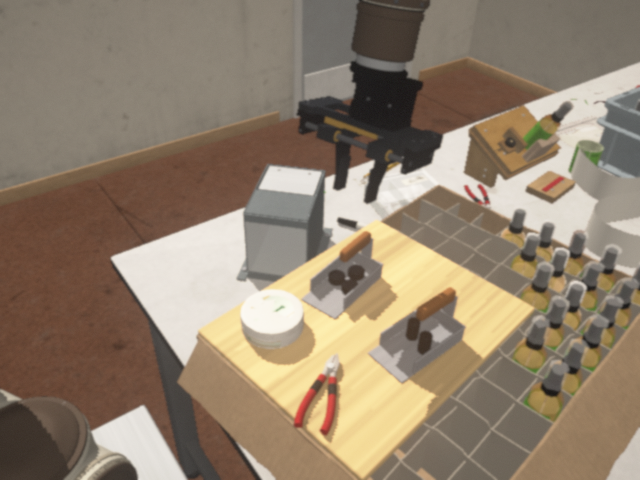

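```bash
python3 - <<'E'
from h import *
f=env.grab_frame('wrist'); np.save('wf.npy',np.r_[f['fx'],f['cx'],f['cy'],f['position'],f['orientation']])
Rm=R.from_euler('xyz',f['orientation'],degrees=True).as_matrix()
def pr(P):
    q=(P-f['position'])@Rm; return (f['cx']-f['fx']*q[:,0]/q[:,2],f['cy']+f['fx']*q[:,1]/q[:,2])
P=SC+R.from_euler('z',SY,degrees=True).apply(np.array([(-70,33,3),(-70,-33,3),(57,33,26),(57,-33,26),(-13,7,76),(-13,-7,76)])/1000)
print(np.round(np.c_[pr(P)],1))
hr=R.from_euler('z',HY,degrees=True)
print(np.round(np.c_[pr(HP+hr.apply(np.array([(-85,58,150),(-85,-58,150)])/1000))],1))
env.gripper_to(0.4)
p,o=tool(SC,SY,0)
print(env.move_straight(p,rate=.1,force_limit=8)); st()
snap('wrist','w2'); snap('side','d2'); snap('scene','s2')
E
cd pics; python3 -c "
import cv2
a=cv2.imread('s2.png')[200:340,270:410];b=cv2.imread('d2.png')[190:330,260:400]
cv2.imwrite('z2.png',cv2.resize(cv2.hconcat([a,b]),None,fx=2.8,fy=2.8,interpolation=2))"
```

```text
[[364.6 163.9]
 [290.5 164. ]
 [365.9 310.7]
 [289.5 310.8]
 [337.5 236.1]
 [317.8 236.1]]
[[599.5 246.4]
 [470.4 311.1]]
False
t 6.32 p [0.4869 0.104  0.158 ] F [-0.6  0.7  0.1] T [ 0.16 -0.62  0.01] op 0.396
```

View pics/w2.png

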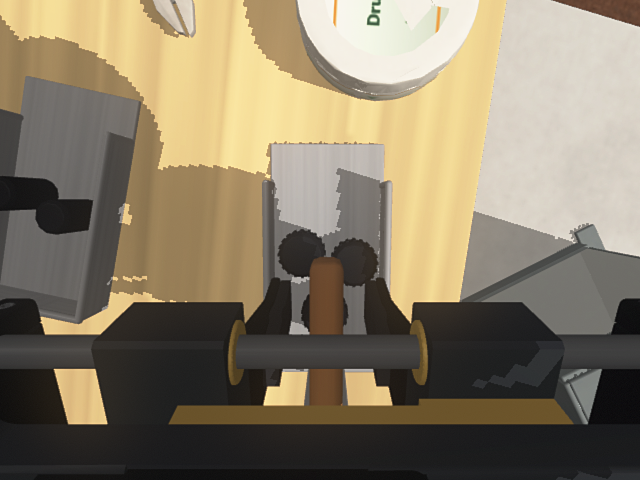

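View pics/z2.png

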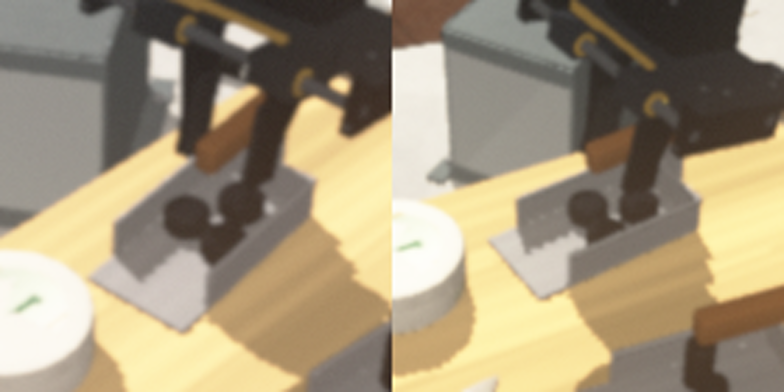

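```bash
python3 - <<'E'
from h import *
env.gripper_to(0.22)
env.gripper_to(0.0,grasp_force=55); st()
p,o=tool(SC+[0,0,.03],SY,0)
env.move_straight(p,rate=.05); st()
snap('wrist','w3')
p,o=tool(SC+[0,0,.15],SY,-5)
env.move_straight(p,o,rate=.08); st()
snap('wrist','w4'); snap('side','d4'); snap('scene','s4')
E
cd pics; python3 -c "
import cv2
a=cv2.imread('s4.png')[100:300,250:450];b=cv2.imread('d4.png')[100:300,250:450]
cv2.imwrite('z4.png',cv2.resize(cv2.hconcat([a,b]),None,fx=2,fy=2,interpolation=2))"
```

```text
t 7.38 p [0.4865 0.1036 0.1574] F [-0.2 -0.8 -1.1] T [-0.07 -0.73  0.04] op 0.153
t 8.13 p [0.4862 0.1038 0.1873] F [ 0.8 -0.1 -3.5] T [ 0.22 -0.72  0.03] op 0.155
t 9.82 p [0.4902 0.1048 0.3061] F [-0.2  0.4 -2.1] T [ 0.26 -0.96  0.03] op 0.151
```

View pics/w4.png

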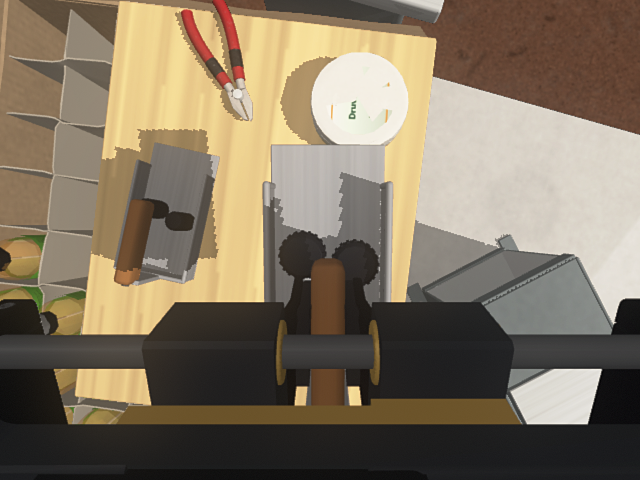

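View pics/z4.png

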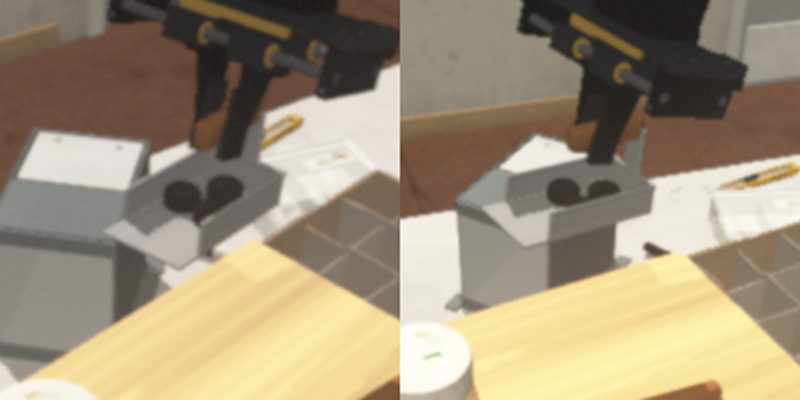

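```bash
python3 - <<'E'
from h import *
p,o=tip(-5,.05,.105)
env.move_straight(p,o,rate=.1); st()
p,o=tip(0,.05,.03)
env.move_straight(p,o,rate=.07); st()
f=snap('wrist','w5'); snap('side','d5'); snap('scene','s5')
Rm=R.from_euler('xyz',f['orientation'],degrees=True).as_matrix()
P=HP+R.from_euler('z',HY,degrees=True).apply(np.array([(-85,58,150),(-85,-58,150),(-9,52,150),(-9,-52,150),(78,52,150),(78,-52,150)])/1000)
q=(P-f['position'])@Rm; print(np.round(np.c_[f['cx']-f['fx']*q[:,0]/q[:,2],f['cy']+f['fx']*q[:,1]/q[:,2]],1))
E
cd pics; python3 -c "
import cv2
a=cv2.imread('s5.png')[80:280,220:420];b=cv2.imread('d5.png')[80:280,240:440]
cv2.imwrite('z5.png',cv2.resize(cv2.hconcat([a,b]),None,fx=2,fy=2,interpolation=2))"
```

```text
t 13.41 p [0.6069 0.4113 0.2997] F [ 0.2 -0.4 -1.9] T [ 0.63 -0.73 -0.03] op 0.154
t 14.6 p [0.5976 0.4027 0.2279] F [-0.3  0.2 -2.7] T [ 0.51 -0.49 -0.01] op 0.153
[[419.  -30. ]
 [235.5 -29.7]
 [407.1  94.1]
 [247.6  94.3]
 [404.5 227.1]
 [250.5 227.3]]
```

View pics/w5.png

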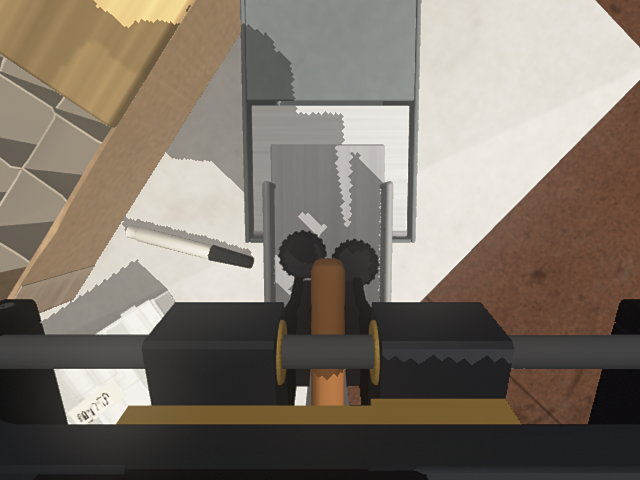

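View pics/z5.png

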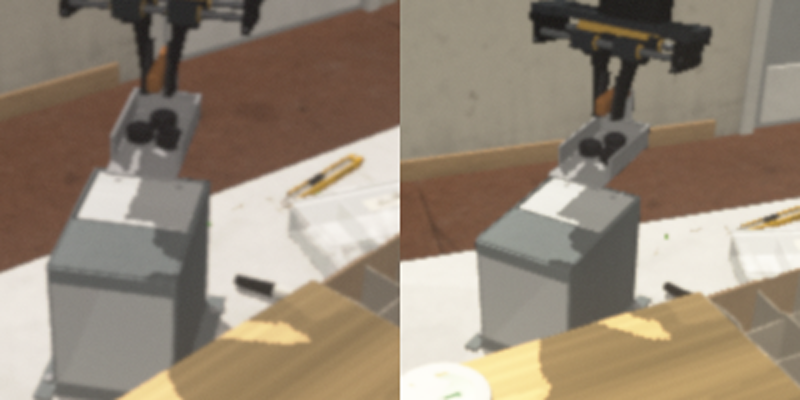

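```bash
sed -i "s/^SILL=.*/SILL=HP+R.from_euler('z',HY,degrees=True).apply([.0805,.0025,.150])/" h.py
python3 - <<'E'
from h import *
d=.055
for th,c,r in [(0,.012,.05),(9,.007,.04)]:
    p,o=tip(th,d,c); print(th,env.move_straight(p,o,rate=r,force_limit=15)); st()
snap('wrist','w6')
for th in [18,27,36,44]:
    p,o=tip(th,d,.005); print(th,env.move_straight(p,o,rate=.03,force_limit=15)); st()
env.dwell(.5)
snap('wrist','w7'); snap('side','d7'); snap('scene','s7')
E
cd pics; python3 -c "
import cv2
a=cv2.imread('s7.png')[80:280,220:420];b=cv2.imread('d7.png')[80:280,240:440]
cv2.imwrite('z7.png',cv2.resize(cv2.hconcat([a,b]),None,fx=2,fy=2,interpolation=2))"
```

```text
0 False
t 15.27 p [0.5937 0.4026 0.209 ] F [-0.3 -0.1 -3. ] T [ 0.49 -0.54  0.02] op 0.155
9 False
t 15.64 p [0.5872 0.3963 0.2091] F [-0.9  1.  -3.4] T [ 0.15 -0.19 -0.02] op 0.157
18 False
t 16.12 p [0.5811 0.3907 0.2071] F [-0.6 -0.9 -1.1] T [-0.44  0.4  -0.01] op 0.155
27 False
t 16.57 p [0.5747 0.3847 0.2069] F [-0.9 -0.6 -1.6] T [-0.81  0.81  0.03] op 0.154
36 False
t 17.02 p [0.5685 0.3787 0.2058] F [-1.3 -1.5 -1.1] T [-1.06  1.2   0.  ] op 0.152
44 False
t 17.44 p [0.5629 0.3734 0.2035] F [-1.6 -1.1 -1.5] T [-1.38  1.43  0.03] op 0.153
```

View pics/w7.png

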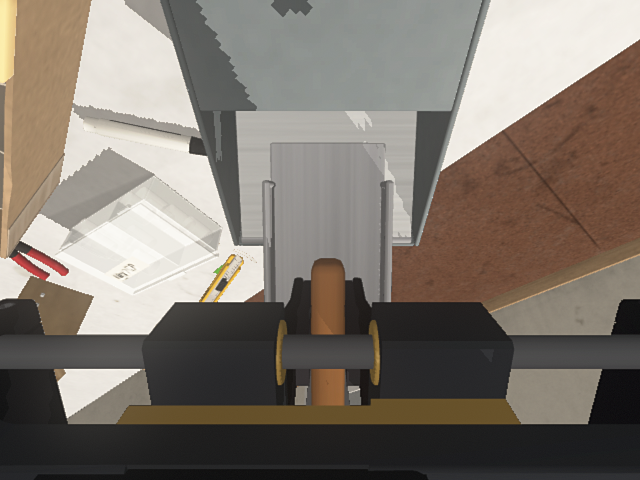

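View pics/z7.png

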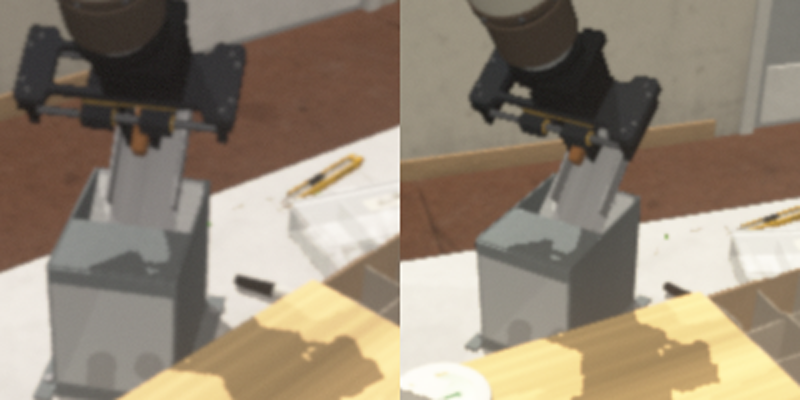

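View pics/w6.png

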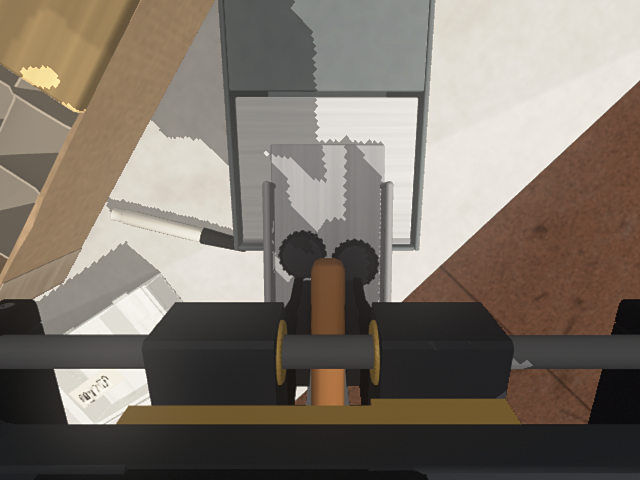

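```bash
python3 - <<'E'
from h import *
env.dwell(.6)
f=snap('scene','s8'); print(len(env.search_frame(f,'low_cap_0')),[(d['score'],d['xyz']) for d in env.search_frame(f,'low_cap_0')])
g=snap('side','d8'); print([(d['score'],d['xyz']) for d in env.search_frame(g,'low_cap_0')])
st()
E
cd pics; python3 -c "
import cv2
a=cv2.imread('s8.png')[120:290,230:330];b=cv2.imread('d8.png')[130:300,270:370]
cv2.imwrite('z8.png',cv2.resize(cv2.hconcat([a,b]),None,fx=3.5,fy=3.5,interpolation=2))"
```

```text
0 []
[]
t 18.94 p [0.5627 0.3734 0.2039] F [ 0.2 -1.3  0.1] T [-0.99  0.83 -0.04] op 0.155
```

View pics/z8.png

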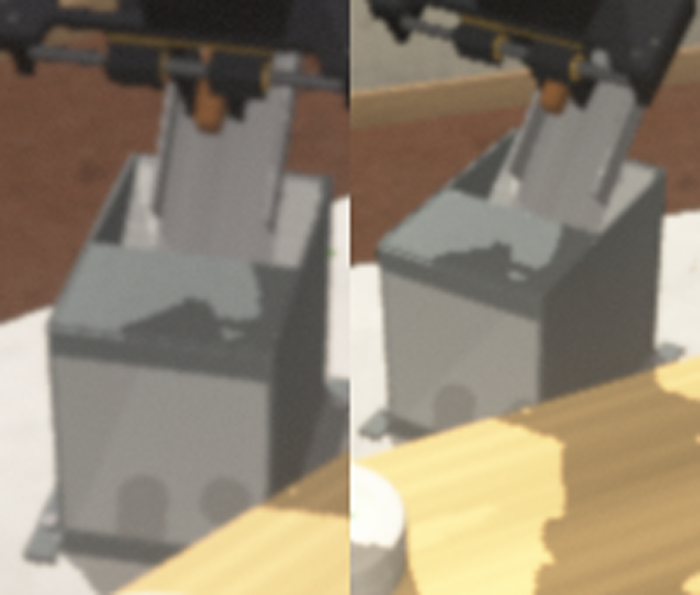

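```bash
python3 - <<'E'
from h import *
d=.055
for th,c,r in [(25,.007,.06),(0,.015,.06),(-5,.08,.1)]:
    p,o=tip(th,d,c); print(th,env.move_straight(p,o,rate=r,force_limit=15))
st()
snap('wrist','w9'); snap('side','d9'); snap('scene','s9')
E
cd pics; python3 -c "
import cv2
a=cv2.imread('s9.png')[80:290,230:340];b=cv2.imread('d9.png')[80:290,270:380]
cv2.imwrite('z9.png',cv2.resize(cv2.hconcat([a,b]),None,fx=2.8,fy=2.8,interpolation=2))"
```

```text
25 False
0 False
-5 False
t 21.05 p [0.6012 0.4098 0.275 ] F [ 0.1  0.2 -2.2] T [ 0.65 -0.68 -0.01] op 0.154
```

View pics/z9.png

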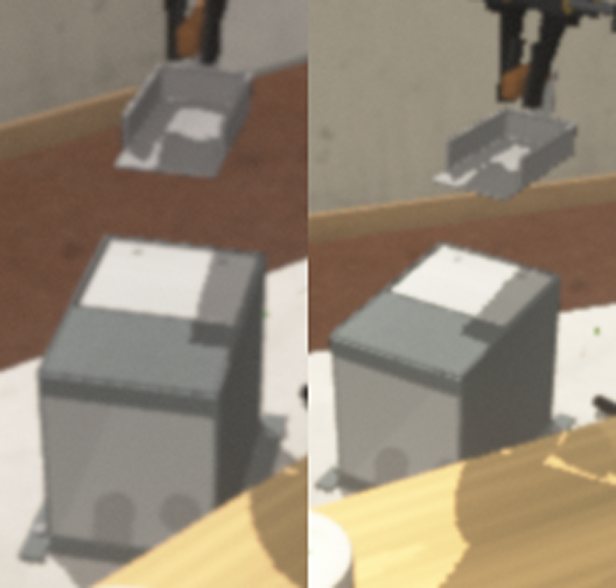

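View pics/w9.png

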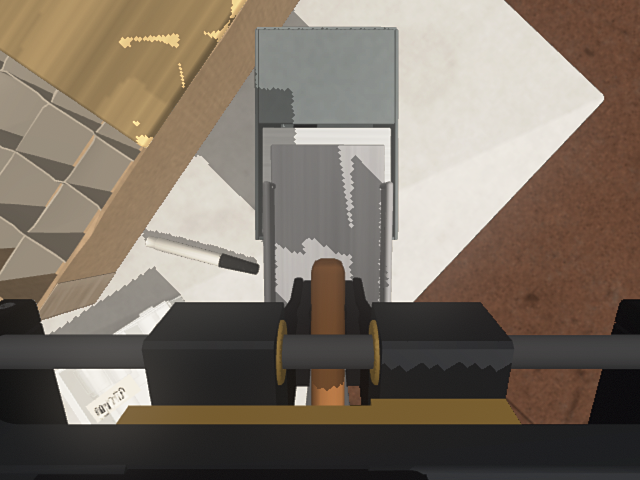

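```bash
python3 - <<'E'
from h import *
p,o=tip(0,.05,.12); env.move_straight(p,o,rate=.2)
p,o=tool(SC+[0,0,.15],SY,0); env.move_straight(p,o,rate=.15)
p,o=tool(SC+[0,0,.015],SY,0); env.move_straight(p,o,rate=.1); st()
p,o=tool(SC+[0,0,-.002],SY,0); print(env.move_straight(p,o,rate=.015,force_limit=4)); st()
snap('wrist','w10'); snap('side','d10'); snap('scene','s10')
E
cd pics; python3 -c "
import cv2
a=cv2.imread('s10.png')[200:340,270:410];b=cv2.imread('d10.png')[190:330,260:400]
cv2.imwrite('z10.png',cv2.resize(cv2.hconcat([a,b]),None,fx=2.8,fy=2.8,interpolation=2))"
```

```text
t 25.37 p [0.4869 0.1039 0.173 ] F [ 0.2  0.6 -2.1] T [ 0.24 -0.69  0.03] op 0.153
True
t 26.31 p [0.4864 0.1035 0.1573] F [-0.3 -0.4  3.9] T [ 0.27 -0.37 -0.04] op 0.153
```

View pics/z10.png

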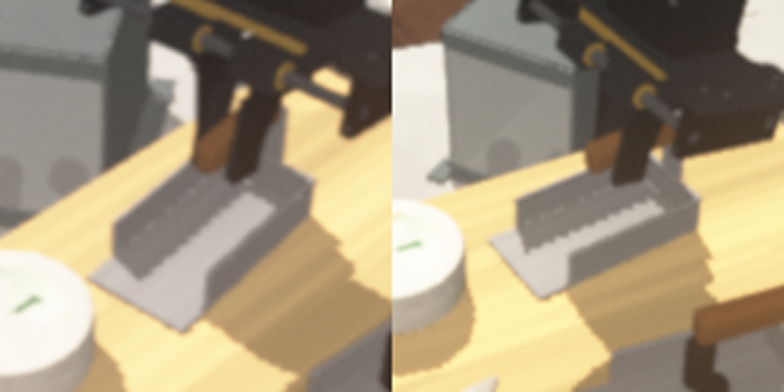

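Empty scoop is down on the board, at its original place. Release and withdraw along the tool axis.

Run:
```python
from h import *
env.gripper_to(0.25); env.gripper_to(0.4)
s=st(); r=R.from_euler('xyz',s['tool_rot'],degrees=True)
p=s['position']-r.apply([0,.14,0])
env.move_straight(p,rate=.1); st()
snap('wrist','w11'); f=snap('side','d11'); snap('scene','s11')
print([(d['score'],d['xyz']) for d in env.search_frame(f,'other_scoop')],[(d['score'],d['xyz']) for d in env.search_frame(f,'low_cap_0')])
```

```text
t 27.52 p [0.4854 0.1033 0.1561] F [-1.  -0.4 -0.4] T [ 0.2  -0.58  0.  ] op 0.396
t 29.07 p [0.5135 0.1112 0.2923] F [ 0.2 -0.2  0.1] T [ 0.16 -0.58 -0.03] op 0.402
[(0.69, [0.4801, -0.0609, 0.1111])] []
```

View pics/w11.png

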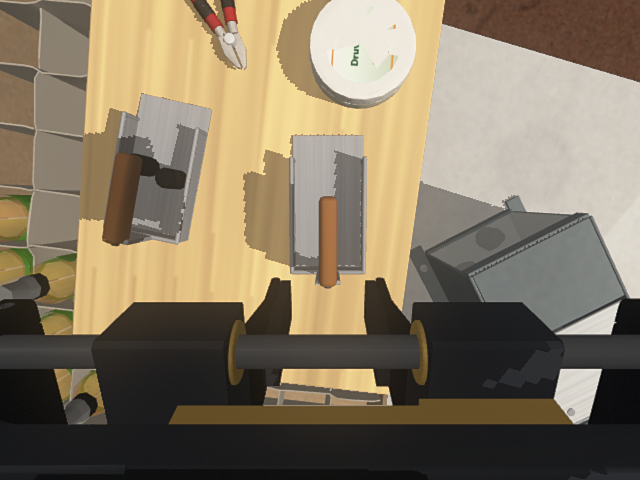

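View pics/s11.png

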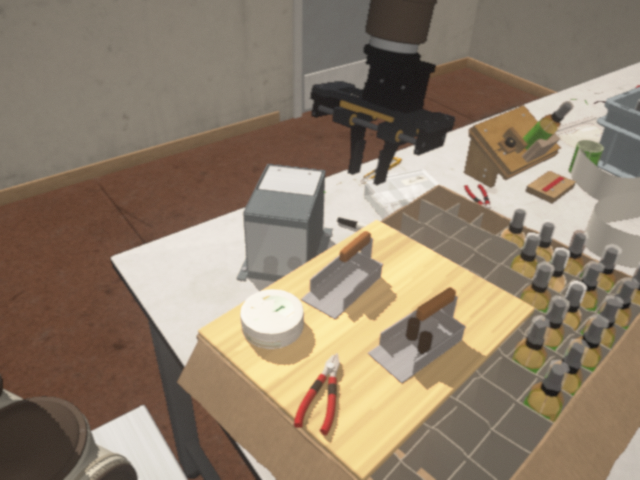

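```bash
python3 - <<'E'
from h import *
s=env.read_state()
p=s['position']+[-.05,.05,.08]
env.goto([.40,.10,.36],[-90,30,45]) if env.inverse_kinematics([.40,.10,.36],[-90,30,45]) is not None else print('no')
st(); snap('wrist','w12')
E
cd pics; python3 -c "
import cv2
a=cv2.imread('s11.png')[155:290,230:350]
cv2.imwrite('z11.png',cv2.resize(a,None,fx=4.4,fy=4.4,interpolation=2))"
```

```text
t 29.91 p [0.4002 0.1004 0.3596] F [-0.2  0.2 -0.7] T [ 0.75 -0.89 -0.  ] op 0.4
```

View pics/z11.png

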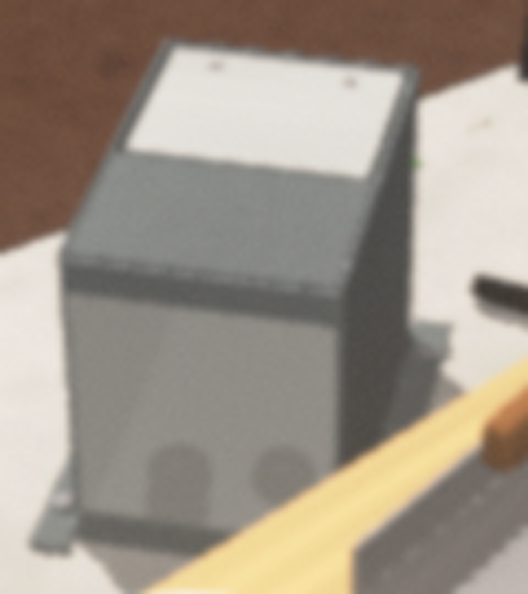

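View pics/w12.png

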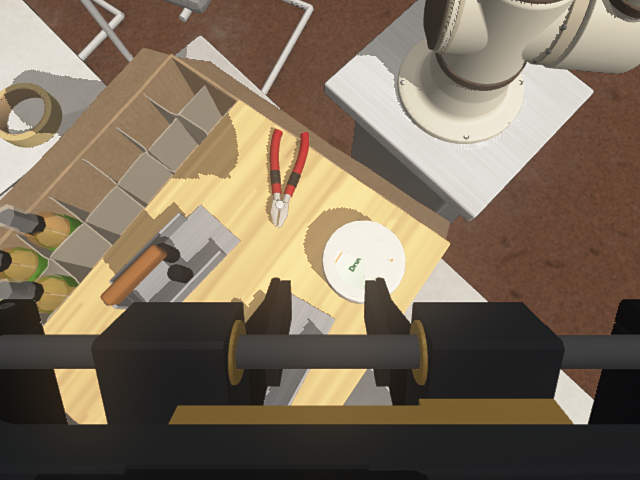

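Run:
```python
from h import *
for p in ([.66,.47,.38],[.63,.45,.38],[.62,.44,.36]):
    o=[-90,0,43.3]
    if env.inverse_kinematics(p,o) is not None:
        env.goto(p,o); break
st(); snap('wrist','w13')
```

```text
t 31.58 p [0.6602 0.4692 0.3805] F [-0.8 -0.1  0.8] T [ 0.03 -0.09 -0.01] op 0.399
```

View pics/w13.png

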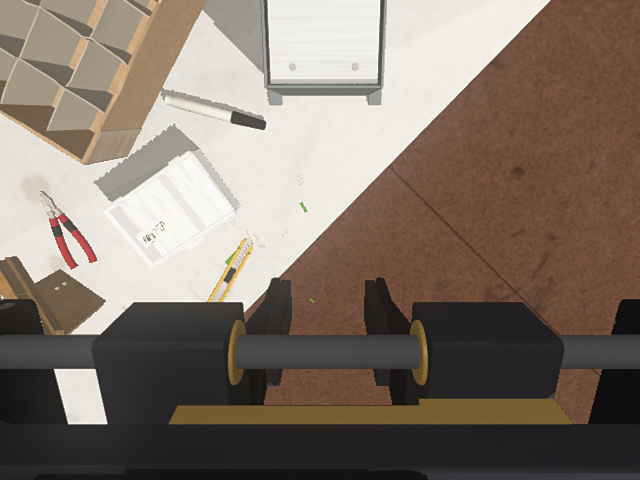

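```bash
cd pics; python3 -c "
import cv2
a=cv2.imread('w11.png')[190:310,400:560]
cv2.imwrite('z12.png',cv2.resize(a,None,fx=5,fy=5,interpolation=2))"
```

```text
(no output)
```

View pics/z12.png

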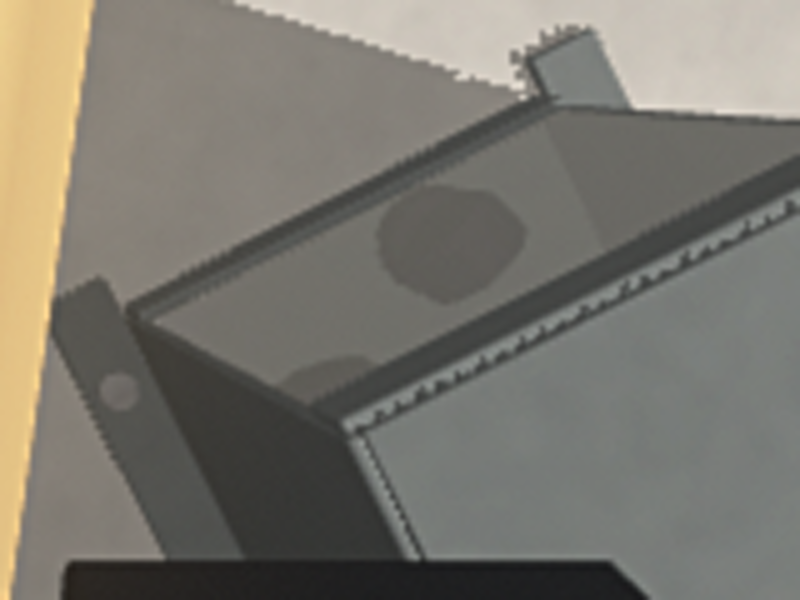

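Run:
```python
from h import *
env.close_job(); print('closed'); st()
```

```text
the job is handed in; nothing more can be done
closed
the job is handed in; nothing more can be done
```

I emptied the scoop into the hopper, stood it back upright where it had been on the board and let it go. I then handed the job in at about 31.6 s. Only the third cap was not confirmed by sight.

- **Tipping:** I gripped the scoop by its handle and carried it level to the far side of the hopper. There I pushed the flap open with the lip about 55 mm past the sill and tipped the scoop to 44°. None of the force-limited tipping moves reached their 15 N limit.
- **Scoop and flap:** The last pictures show the scoop empty on the board and released. The flap is shut with nothing on it.
- **Other scoop:** It still stands with both tall caps in it, and its measured position agrees with the first to about 2 mm.
- **Caps:** Only two caps show clearly through the hopper window. I believe the third is inside but out of view: the scoop is empty and the pictures show no cap on the board, the table or the floor behind the hopper.
- **Measurement disagreement:** The wrist camera put the hopper about 2.5 mm off my first measurement, in both horizontal directions. I corrected for this before tipping.

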